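# Empty the tumbler drum into the tray

## Task

Slide the tray along the bench under the tumbler drum, up against the foot of its stand. Then tip the drum right over with its crank handle so that all four wooden blocks drop into the tray, and turn the drum back fully upright. The blocks must all end up in the tray, the tray flat on the bench, and do not knock over the glue bottle or the jar.

Things in the scene. Friction and masses are not known exactly. Their poses are not given: they have to be found in the camera images.
- stand: Plywood stand screwed to the bench; it carries the tumbler drum. Origin on the bench straight under the middle of the drum's axle; z up, -x is the pouring direction, y runs along the axle. Two 12 mm side plates at y = +/-0.084 lean from the foot up to the axle.
- foot (a point): Middle of the front edge of the stand's foot, on the bench, 50 mm to the +x side of the stand's origin (same axes as the stand). The foot is a plate 20 mm high, from here 130 mm back to +x, and 240 mm wide along y. In front of it (to -x) the space below the drum is free up to 65 mm above the bench, also while it turns, so the tray fits under.
- axle (a point): Middle of the drum's axle, 175 mm straight above the stand's origin, same axes. The drum is an open grey plastic pot, 148 mm outside diameter at the rim and 124 mm at the bottom, 5 mm wall, 130 mm high; the axle crosses it 50 mm above its underside and 80 mm below its rim.
- drum (a joint): Angle of the drum on its axle, rad: 0 = upright, mouth up, against a stop; grows as it tips over to the stand's -x side, to a stop at 2.65 (mouth well down, blocks slide out). A stiff axle, about 0.2 N m of friction: it stays where it is left.
- handle (a point): Middle of the crank handle fixed to the drum: steel bar 16 mm thick, parallel to the axle and 100 mm from it, spanning y = -0.10 (crank arm) to -0.19 in the stand's frame, this point at -0.147. At drum angle q the arm is q - 1.40 rad from straight up towards the stand's -x: upright it leans back to +x, in tipping it goes over the top.
- tray_floor (a point): Square aluminium catch tray, loose on the bench and empty, 220 x 220 mm outside, walls 5 mm thick and 45 mm high, about 0.4 kg. The point is the middle of its floor's upper face, 5 mm above its underside; x and y are parallel to its walls, z up. It starts on the pouring side of the stand, 70 to 120 mm short of the stand's foot.
- tray: The same tray; origin at the middle of its underside.
- block0_mid (a point): Centre of one of the four loose wooden blocks, 34 x 30 x 28 mm, about 25 g, that start on the floor of the drum.
- block0: The same block; origin at the centre of its underside.
- block1_mid (a point): Centre of one of the four loose wooden blocks, 34 x 30 x 28 mm, about 25 g, that start on the floor of the drum.
- block1: The same block; origin at the centre of its underside.
- block2_mid (a point): Centre of one of the four loose wooden blocks, 34 x 30 x 28 mm, about 25 g, that start on the floor of the drum.
- block2: The same block; origin at the centre of its underside.
- block3_mid (a point): Centre of one of the four loose wooden blocks, 34 x 30 x 28 mm, about 25 g, that start on the floor of the drum.
- block3: The same block; origin at the centre of its underside.
- glue: Bystander: white glue bottle, 60 mm diameter, 150 mm tall, standing right of the stand; origin under its middle, z up.
- jar: Bystander: amber glass jar, 64 mm diameter, 90 mm tall, standing on the left; origin under its middle, z up.

How it is judged:
By the outcome, as a careful person would: the job done as asked, in the order asked, and still so for the second after the job is handed in, with the robot touching nothing.
It also fails if it takes over 72 s, if anything falls off the work surface, if the arm or the gripper's body presses on something with over 40 N, if the wrist force passes 120 N, or if a joint passes its speed limit or range.

## Robot

A 6-joint arm with a two-finger parallel gripper is mounted at the origin on the work surface. World frame = base frame: x ahead of the robot, y to its left, z up, the work surface at z = 0. Lengths are in m, angles in degrees, forces in N, time in s.
With the tool pointing down it reaches from about 0.375 to 0.9 m from the base axis. Payload 3.1 kg.
Tool frame: the origin (TCP) lies on the front face of the gripper's body, between the roots of the fingers; the fingertips stand 70 mm ahead of it and the grasp point (between the pads) lies 51 mm ahead of it (bot.tip_extent is the distance from the TCP to the fingertips, in m); z points along the fingers, x is the direction in which the jaws open and shut, and the axes are right-handed (so a half turn about z gives the same grasp; the last joint's range is limited). The gripper opens to 87 mm and grips with 3 to 60 N. Pads are 19 mm wide; open, the fingers measure 117 mm over their backs; the gripper's body (75 mm by 190 mm) begins 51 mm behind the grasp point.
Start: joints at [-86.03, 30.224, 82.088, -0, 67.689, -10.227], TCP at [0.153, -0.606, 0.292] pointing down, gripper open.
Joint ranges: [-176.69, 176.69], [-43.24, 126.21], [12.49, 139.97], [-82, 262], [0, 151.66], [-163.58, 163.58]. Speed limits (degrees/s): [159.86, 159.86, 180, 180, 180, 180].

## Interface

Orientations are given as a 3x3 rotation matrix whose columns are the frame's x, y, z axes.
In Python, from rig import bot, viewer, ticket gives the robot as it stands. The module is installed in compiled form; this text tells all that it offers.
- The arm moves only by the tool arm_command, never from a script. Its argument "targets" is a list of rows, each an object with "rot": the turn, a rotation vector about the tool's x, y, z in degrees, a list of three; "offset": the shift along the tool's x, y, z in cm, a list of three; "gripper": the closure, from 0 (fully open) to 1 (shut). A call has 1 to 8 rows; each row is the pose to reach, as a shift and turn from the pose commanded when the call began, along the tool's axes at that moment; what a row does not reach only later rows make up. A row lasts 1/10 s, in which the tool goes at most 50 mm and 8.59 degrees, less where a joint would pass 70% of its speed; a pose out of reach is approached as far as the arm can. A call with a gripper value outside its range is refused whole. The fingers move at their own pace and stop on an object; the grip force is fixed at half the most. Time passes only in rows, so rows that repeat a pose let the fingers close. It gives the time, the measured TCP pose, the force and the opening at its end, in the units of the state.
- bot.read_state(): the state, without advancing time (a new reading comes with each control period).
- viewer.capture(name): name is "scene" or "side" or "wrist"; returns a dict with "frame" (400x640x3 uint8, red, green, blue), "fx", "fy", "cx", "cy" (pixels), "view" (4x4, takes a point from world to camera coordinates). Camera axes: x right, y down, z forward; pixel columns grow to the right and rows downward; lengths in m; the calibration is good to about 2 mm. A picture is of the moment at which its call begins. There is no depth.
- ticket.hand_in(): hands the job in, once; it reports no verdict.
The state is a dict: "time_s": time; "joint_positions": joint angles; "qvel": joint speeds; "tau": joint torques, N m; "position": TCP position; "tcp_rot": TCP orientation; "force": force on the tool from outside, world axes, zero at the start; "moment": the same for the moment, N m; "opening": opening from 0.0 (shut) to 1.0 (fully open).
Only numpy, scipy, OpenCV 4.12 (cv2) and the standard library are available. Lean on these libraries where they do the work, as an engineer would, in place of code of your own. Each camera call takes 0.05 s, during which the arm holds its last target. There are 200 camera calls.

## Working session

There is one attempt and no reset: what is moved stays moved. The work goes in short steps, Python scripts to look and compute and a tool call to move; the robot and the scene stay as the last step left them, time stands still between calls to the robot, and variables do not carry over. Pictures are saved under pics/ and viewed, about 8 in all and at most 12, crops included, and the job is handed in when it is done.

Besides the shell and the picture viewer there is one more tool, called after "Request:" as name([rows], argument=value, ...), one row to a line, values as JSON. arm_command: Moves the arm, as the interface text tells. Its arguments: {"type":"object","properties":{"targets":{"type":"array"}},"required":["targets"]}

```bash
mkdir -p pics; cat > h.py <<'E'
import numpy as np, cv2
from rig import bot, viewer, ticket
def cap(name,out=None):
    d=viewer.capture(name)
    if out: cv2.imwrite('pics/'+out,cv2.cvtColor(np.asarray(d['frame']),cv2.COLOR_RGB2BGR))
    return d
def ray(d,u,v):
    V=np.array(d['view']);R=V[:3,:3];t=V[:3,3]
    r=R.T@np.array([(u-d['cx'])/d['fx'],(v-d['cy'])/d['fy'],1]);return -R.T@t,r
def onz(d,u,v,z):
    o,r=ray(d,u,v);return o+r*(z-o[2])/r[2]
def proj(d,p):
    V=np.array(d['view']);c=V[:3,:3]@np.asarray(p)+V[:3,3]
    return np.array([d['fx']*c[0]/c[2]+d['cx'],d['fy']*c[1]/c[2]+d['cy']])
E
python3 - <<'E'
from h import *
np.set_printoptions(precision=4,suppress=True)
for n in('scene','side'):
    d=cap(n,n+'0.png');print(n,d['fx'],d['cx'],d['cy'],ray(d,320,200))
s=bot.read_state();print(s)
E
```

```text
scene 378.75593156172545 320.9528251049605 195.8660300847794 (array([ 1.0502, -0.5046,  0.9061]), array([-0.497 ,  0.4325, -0.7523]))
side 378.8122194745755 316.73421687927987 201.842726848747 (array([ 0.0495, -0.7859,  1.1422]), array([ 0.3828,  0.5419, -0.7483]))
{'time_s': 0.1, 'joint_positions': array([-86.0305,  30.2737,  82.1508,  -0.0014,  67.6895, -10.2266]), 'qvel': array([-0.0219, -0.1508, -0.1792,  0.0143, -0.0797, -0.0967]), 'tau': array([ -0.0004, -44.0987, -17.715 ,   0.0636,   0.0534,  -0.    ]), 'position': array([ 0.1533, -0.6054,  0.2914]), 'tcp_rot': array([[ 0.2452, -0.9695, -0.0002],
       [-0.9695, -0.2452,  0.002 ],
       [-0.002 , -0.0003, -1.    ]]), 'force': array([-0.2262, -0.5142,  0.7173]), 'moment': array([ 0.0057, -0.0543, -0.0206]), 'opening': 1.000887923934297}
```

View pics/scene0.png

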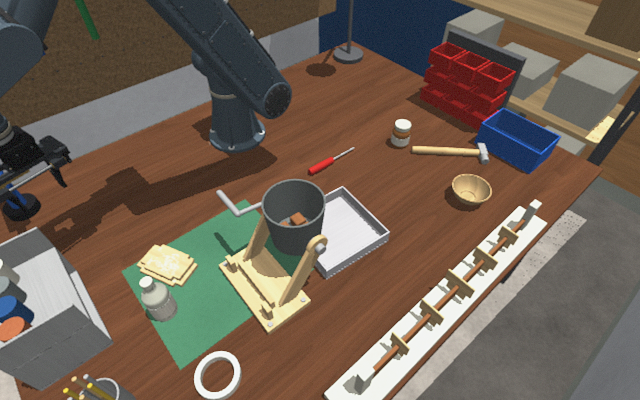

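View pics/side0.png

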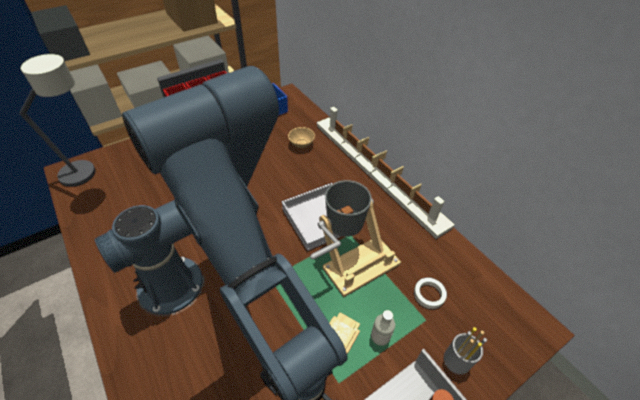

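Scene: handle bar runs about (219,193)-(238,213), drum mouth at (293,195), tray at (345,230), stand foot (220-310, 255-325), glue (157,297), jar (401,130). I'll zoom in to measure corners.

```bash
python3 - <<'E'
from h import *
im=cv2.imread('pics/scene0.png')[170:340,200:400]
im=cv2.resize(im,None,fx=4,fy=3.5,interpolation=cv2.INTER_CUBIC)
im=cv2.resize(cv2.imread('pics/scene0.png')[175:335,205:400],None,fx=4,fy=3.75,interpolation=cv2.INTER_CUBIC)
im=cv2.resize(cv2.imread('pics/scene0.png')[180:330,205:400],None,fx=4,fy=4,interpolation=cv2.INTER_CUBIC)
cv2.imwrite('pics/z.png',im)
im=cv2.resize(cv2.imread('pics/side0.png')[175:300,270:410],None,fx=4.8,fy=4.8,interpolation=cv2.INTER_CUBIC)
cv2.imwrite('pics/zs.png',im)
E
```

```text
(no output)
```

View pics/z.png

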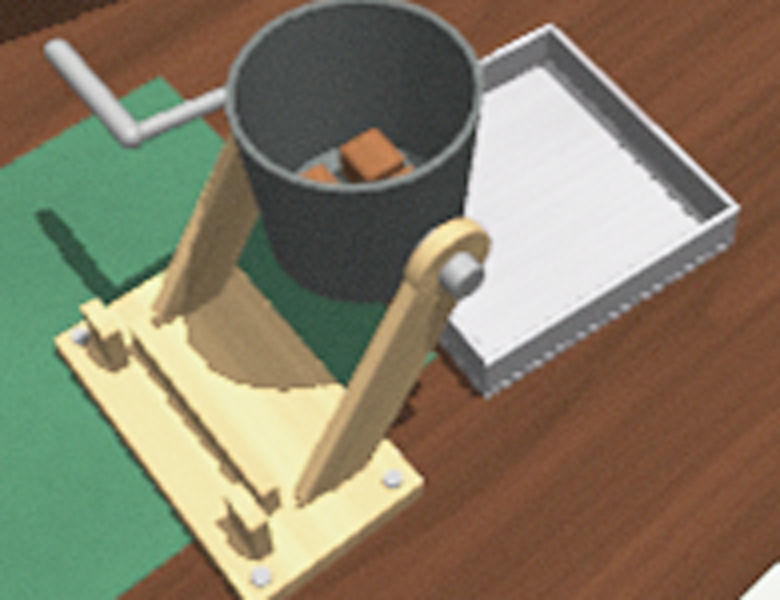

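View pics/zs.png

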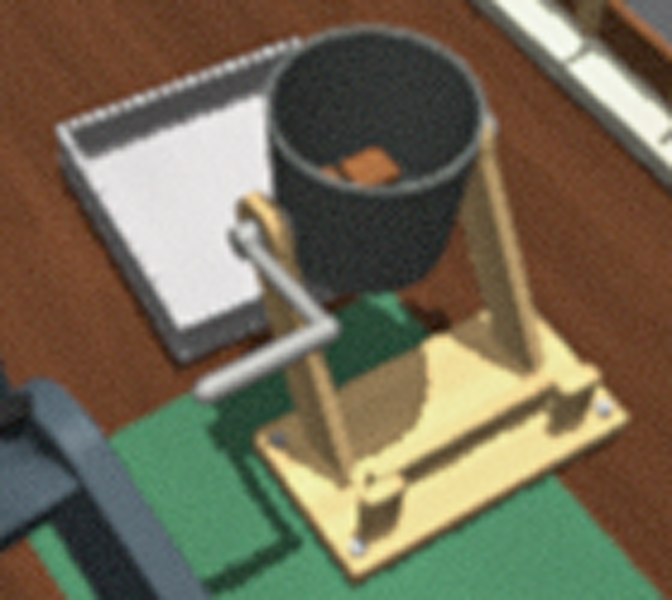

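```bash
cat > m.py <<'E'
from h import *
np.set_printoptions(precision=4,suppress=True)
S=cap('scene');D=cap('side')
def s(x,y):return 205+(x+.5)/4-.5,180+(y+.5)/4-.5
def t(x,y):return 270+(x+.5)/4.8-.5,175+(y+.5)/4.8-.5
for n,p in dict(bl=(55,343),fr=(422,485)).items(): print('S foot',n,onz(S,*s(*p),.02))
for n,p in dict(fl=(255,438),bl=(355,578),br=(630,418)).items(): print('D foot',n,onz(D,*t(*p),.02))
for p in((549,27),(740,208),(487,363)):print('S tray',onz(S,*s(*p),.045))
for p in((62,128),(180,335),(298,40)):print('D tray',onz(D,*t(*p),.045))
def tri(a,b):
    o1,r1=ray(S,*s(*a));o2,r2=ray(D,*t(*b))
    A=np.stack([r1,-r2],1);k=np.linalg.lstsq(A,o2-o1,rcond=None)[0]
    p,q=o1+k[0]*r1,o2+k[1]*r2
    return (p+q)/2,np.linalg.norm(p-q)
print('handle free',tri((52,45),(205,390)));print('handle corner',tri((132,133),(326,328)))
print('pin far', tri((462,272),(491,125)))
# drum rim ellipse centre at z=.255
print('rim S',onz(S,*s(354,93),.255),'D',onz(D,*t(380,108),.255))
print('glue',onz(S,157,315,0),onz(D,381,342,0),'jar',onz(S,402,146,0))
E
python3 m.py
```

```text
S foot bl [ 0.4619 -0.3555  0.02  ]
S foot fr [ 0.7031 -0.2352  0.02  ]
D foot fl [ 0.4626 -0.2288  0.02  ]
D foot bl [ 0.4575 -0.3565  0.02  ]
D foot br [ 0.6992 -0.3635  0.02  ]
S tray [0.4835 0.0791 0.045 ]
S tray [0.6992 0.0608 0.045 ]
S tray [ 0.6754 -0.1563  0.045 ]
D tray [0.4859 0.0819 0.045 ]
D tray [ 0.4566 -0.1391  0.045 ]
D tray [0.7017 0.0594 0.045 ]
handle free (array([ 0.39  , -0.2734,  0.1995]), np.float64(0.0007947412635564568))
handle corner (array([ 0.4811, -0.2736,  0.1953]), np.float64(0.00014037434012549788))
pin far (array([ 0.6844, -0.188 ,  0.1861]), np.float64(0.005690969567346921))
rim S [ 0.5866 -0.182   0.255 ] D [ 0.5863 -0.1826  0.255 ]
glue [ 0.4727 -0.5426  0.    ] [ 0.4673 -0.5371  0.    ] jar [0.4503 0.4134 0.    ]
```

```bash
cat > go.py <<'E'
from h import *
from scipy.spatial.transform import Rotation as Ro
np.set_printoptions(precision=3,suppress=True)
def go(pos,ang,s=None,tilt=0):
    """tool-frame offset(cm), rotvec(deg) to TCP pos, tool down, tool x at world angle ang deg"""
    s=s or bot.read_state(); R=np.array(s['tcp_rot'])
    a=np.radians(ang);x=np.array([np.cos(a),np.sin(a),0]);z=np.array([0,0,-1.])
    T=np.stack([x,np.cross(z,x),z],1)
    print(pos,'off',R.T@(np.array(pos)-s['position'])*100,'rot',Ro.from_matrix(R.T@T).as_rotvec(degrees=True))
if __name__=='__main__':
    go((.3,-.36,.40),-1.7);go((.59,.13,.40),-1.7);go((.59,.13,.083),-1.7);go((.587,-.002,.083),-1.7)
E
python3 go.py
```

```text
(0.3, -0.36, 0.4) off [-20.22  -20.246 -10.806] rot [ -0.061   0.057 -74.101]
(0.59, 0.13, 0.4) off [-60.61  -60.379 -10.743] rot [ -0.061   0.057 -74.101]
(0.59, 0.13, 0.083) off [-60.567 -60.372  20.957] rot [ -0.061   0.057 -74.101]
(0.587, -0.002, 0.083) off [-47.844 -56.843  20.939] rot [ -0.061   0.057 -74.101]
```

Request:
arm_command([
  {"offset": [0,0,-5],"rot": [0,0,0],"gripper": 0},
  {"offset": [-3,-3,-9],"rot": [0,0,-8],"gripper": 0},
  {"offset": [-6,-6,-10.8],"rot": [0,0,-16],"gripper": 0},
  {"offset": [-9.3,-9.3,-10.8],"rot": [0,0,-24],"gripper": 0},
  {"offset": [-12.6,-12.6,-10.8],"rot": [0,0,-32],"gripper": 0},
  {"offset": [-16,-16,-10.8],"rot": [0,0,-40],"gripper": 0},
  {"offset": [-19.3,-19.3,-10.8],"rot": [0,0,-48],"gripper": 0},
  {"offset": [-22.6,-22.6,-10.8],"rot": [0,0,-56],"gripper": 0},
])

```text
time_s: 1.0
position: [0.3175, -0.3295, 0.4003]
tcp_rot: [[0.943, -0.334, 0.0], [-0.334, -0.943, -0.0], [0.0, -0.0, -1.0]]
force: [0.8, -0.4, -0.5]
opening: 1.0
```

```bash
python3 go.py
```

```text
(0.3, -0.36, 0.4) off [-0.631  3.463  0.028] rot [ -0.001  -0.018 -17.804]
(0.59, 0.13, 0.4) off [ 10.345 -52.407   0.035] rot [ -0.001  -0.018 -17.804]
(0.59, 0.13, 0.083) off [ 10.336 -52.405  31.735] rot [ -0.001  -0.018 -17.804]
(0.587, -0.002, 0.083) off [ 14.46  -39.862  31.736] rot [ -0.001  -0.018 -17.804]
```

Request:
arm_command([
  {"offset": [0.9,-4.8,0],"rot": [0,0,-6],"gripper": 0},
  {"offset": [1.9,-9.6,0],"rot": [0,0,-12],"gripper": 0},
  {"offset": [2.8,-14.4,0],"rot": [0,0,-17.8],"gripper": 0},
  {"offset": [3.8,-19.2,0],"rot": [0,0,-17.8],"gripper": 0},
  {"offset": [4.7,-24,0],"rot": [0,0,-17.8],"gripper": 0},
  {"offset": [5.7,-28.8,0],"rot": [0,0,-17.8],"gripper": 0},
  {"offset": [6.6,-33.6,0],"rot": [0,0,-17.8],"gripper": 0},
  {"offset": [7.6,-38.4,0],"rot": [0,0,-17.8],"gripper": 0},
])

```text
time_s: 1.8
position: [0.5191, 0.0063, 0.4003]
tcp_rot: [[0.999, -0.035, 0.0], [-0.035, -0.999, -0.0], [0.0, 0.0, -1.0]]
force: [0.4, -0.6, 0.2]
opening: 1.003
```

```bash
python3 go.py
```

```text
(0.3, -0.36, 0.4) off [-20.628  37.364   0.036] rot [ 0.013 -0.    -0.282]
(0.59, 0.13, 0.4) off [  6.66  -12.61    0.025] rot [ 0.013 -0.    -0.282]
(0.59, 0.13, 0.083) off [  6.66  -12.617  31.725] rot [ 0.013 -0.    -0.282]
(0.587, -0.002, 0.083) off [ 6.817  0.585 31.728] rot [ 0.013 -0.    -0.282]
```

Request:
arm_command([
  {"offset": [2.2,-4.2,0],"rot": [0,0,-0.3],"gripper": 0},
  {"offset": [4.4,-8.4,0],"rot": [0,0,-0.3],"gripper": 0},
  {"offset": [6.7,-12.6,0],"rot": [0,0,-0.3],"gripper": 0},
  {"offset": [6.7,-12.6,5],"rot": [0,0,-0.3],"gripper": 0},
  {"offset": [6.7,-12.6,10],"rot": [0,0,-0.3],"gripper": 0},
  {"offset": [6.7,-12.6,15],"rot": [0,0,-0.3],"gripper": 0},
  {"offset": [6.7,-12.6,20],"rot": [0,0,-0.3],"gripper": 0},
  {"offset": [6.7,-12.6,24],"rot": [0,0,-0.3],"gripper": 0},
])

```text
time_s: 2.6
position: [0.5887, 0.1279, 0.1574]
tcp_rot: [[1.0, -0.029, -0.003], [-0.029, -1.0, -0.0], [-0.003, 0.0, -1.0]]
force: [1.3, 0.2, -0.1]
opening: 1.001
```

```bash
python3 go.py; python3 -c "
from h import *
cap('side','s1.png')"
```

```text
(0.3, -0.36, 0.4) off [-27.49   49.621 -24.176] rot [0.011 0.163 0.012]
(0.59, 0.13, 0.4) off [  0.053  -0.212 -24.264] rot [0.011 0.163 0.012]
(0.59, 0.13, 0.083) off [ 0.143 -0.219  7.436] rot [0.011 0.163 0.012]
(0.587, -0.002, 0.083) off [ 0.232 12.984  7.438] rot [0.011 0.163 0.012]
```

View pics/s1.png

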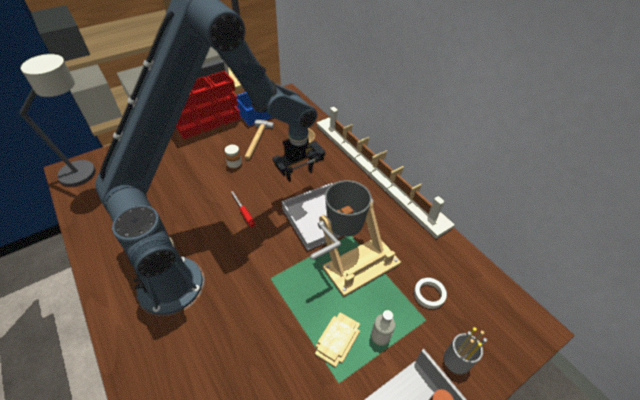

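The side view shows the gripper behind the tray (300,150), with the tray at (308,215) and a clear path. Descend and push.

Request:
arm_command([
  {"offset": [0,-0.2,4],"rot": [0,0,0],"gripper": 0},
  {"offset": [0,-0.2,7.3],"rot": [0,0,0],"gripper": 0},
  {"offset": [0.1,0.5,7.4],"rot": [0,0,0],"gripper": 0},
  {"offset": [0.1,2,7.4],"rot": [0,0,0],"gripper": 0},
  {"offset": [0.1,3.5,7.4],"rot": [0,0,0],"gripper": 0},
  {"offset": [0.1,4.7,7.4],"rot": [0,0,0],"gripper": 0},
  {"offset": [0.2,6,7.4],"rot": [0,0,0],"gripper": 0},
  {"offset": [0.2,7.2,7.4],"rot": [0,0,0],"gripper": 0},
])

```text
time_s: 3.45
position: [0.5902, 0.0546, 0.0876]
tcp_rot: [[1.0, -0.031, 0.002], [-0.031, -1.0, 0.0], [0.002, -0.001, -1.0]]
force: [-0.7, 3.6, 2.1]
opening: 1.002
```

Request:
arm_command([
  {"offset": [0,1.2,0],"rot": [0,0,0],"gripper": 0},
  {"offset": [0,2.4,0],"rot": [0,0,0],"gripper": 0},
  {"offset": [0.1,3.6,0],"rot": [0,0,0],"gripper": 0},
  {"offset": [0.1,4.4,0],"rot": [0,0,0],"gripper": 0},
  {"offset": [0.1,4.8,0],"rot": [0,0,0],"gripper": 0},
])

```text
time_s: 3.95
position: [0.5896, 0.0067, 0.0862]
tcp_rot: [[1.0, -0.03, 0.0], [-0.03, -1.0, -0.0], [0.0, 0.0, -1.0]]
force: [0.3, 4.3, 2.6]
opening: 1.003
```

```bash
python3 go.py|tail -1; python3 - <<'E'
from h import *
for n in('scene','side'):
    d=cap(n);im=cv2.cvtColor(np.asarray(d['frame']),cv2.COLOR_RGB2BGR)
    c=im[180:305,235:375] if n=='scene' else im[150:275,265:405]
    c=cv2.resize(c,None,fx=2.8*1,fy=2.8,interpolation=cv2.INTER_CUBIC)
    I=c if n=='scene' else np.hstack([I,c])
cv2.imwrite('pics/p2.png',I)
E
```

```text
(0.587, -0.002, 0.083) off [-0.231  0.881  0.32 ] rot [ 0.004 -0.021 -0.04 ]
```

View pics/p2.png

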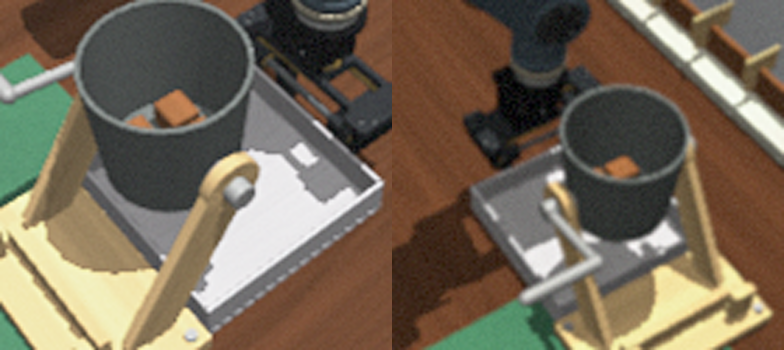

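The tray is aligned, front corner at (215,325) in the left panel, with a small gap left to the foot. Push on in small steps until the force rises.

Request:
arm_command([
  {"offset": [0,0.3,0],"rot": [0,0,0],"gripper": 0},
  {"offset": [0,0.6,0],"rot": [0,0,0],"gripper": 0},
])

```text
time_s: 4.25
position: [0.5894, 0.0031, 0.086]
tcp_rot: [[0.999, -0.032, 0.001], [-0.032, -0.999, 0.003], [0.001, -0.003, -1.0]]
force: [2.0, 14.8, -0.6]
opening: 0.999
```

Request:
arm_command([
  {"offset": [0,0.2,0],"rot": [0,0,0],"gripper": 0},
  {"offset": [0,0.2,0],"rot": [0,0,0],"gripper": 0},
])

```text
time_s: 4.45
position: [0.5894, 0.003, 0.0861]
tcp_rot: [[1.0, -0.031, 0.001], [-0.031, -0.999, 0.005], [0.001, -0.005, -1.0]]
force: [2.5, 13.4, 0.8]
opening: 0.998
```

Request:
arm_command([
  {"offset": [0,0.2,0],"rot": [0,0,0],"gripper": 0},
  {"offset": [0,0.2,0],"rot": [0,0,0],"gripper": 0},
])

```text
time_s: 4.65
position: [0.5894, 0.0028, 0.0861]
tcp_rot: [[0.999, -0.032, 0.001], [-0.032, -0.999, 0.007], [0.001, -0.007, -1.0]]
force: [5.0, 20.0, 0.5]
opening: 1.001
```

Request:
arm_command([
  {"offset": [0,-1.5,0],"rot": [0,0,0],"gripper": 0},
  {"offset": [0,-4,0],"rot": [0,0,0],"gripper": 0},
  {"offset": [0,-5,-4],"rot": [0,0,0],"gripper": 0},
  {"offset": [0,-5,-9],"rot": [0,0,0],"gripper": 0},
  {"offset": [0,-5,-14],"rot": [0,0,0],"gripper": 0},
  {"offset": [0,-5,-19],"rot": [0,0,0],"gripper": 0},
  {"offset": [-3,-5,-23],"rot": [0,0,8],"gripper": 0},
  {"offset": [-6,-5,-27],"rot": [0,0,16],"gripper": 0},
])

```text
time_s: 5.45
position: [0.53, 0.0492, 0.3579]
tcp_rot: [[0.951, -0.309, 0.001], [-0.309, -0.951, -0.002], [0.001, 0.001, -1.0]]
force: [0.5, -0.1, 1.2]
opening: 0.999
```

```bash
cat > m2.py <<'E'
from go import *
go((.40,-.05,.40),-91.7);go((.432,-.275,.40),-91.7);go((.432,-.275,.243),-91.7)
E
python3 m2.py
python3 - <<'E'
from h import *
S=cap('scene','scene2.png');D=cap('side','side2.png')
for n,d,a in(('S',S,(180,305,235,375)),('D',D,(175,300,270,410))):
    im=cv2.cvtColor(np.asarray(d['frame']),cv2.COLOR_RGB2BGR)[a[0]:a[1],a[2]:a[3]]
    c=cv2.resize(im,None,fx=2.8,fy=2.8,interpolation=cv2.INTER_CUBIC)
    I=c if n=='S' else np.hstack([I,c])
cv2.imwrite('pics/p3.png',I)
E
```

```text
(0.4, -0.05, 0.4) off [-9.293 13.455 -4.203] rot [ 0.021 -0.101 73.696]
(0.432, -0.275, 0.4) off [ 0.705 33.864 -4.167] rot [ 0.021 -0.101 73.696]
(0.432, -0.275, 0.243) off [ 0.688 33.844 11.533] rot [ 0.021 -0.101 73.696]
```

View pics/p3.png

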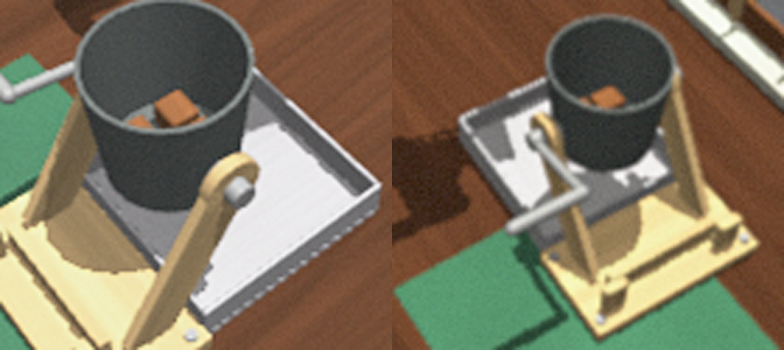

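The tray sits flush at the foot (left panel front edge (95,190)-(213,322)). Now to the handle.

Request:
arm_command([
  {"offset": [-2.5,3.5,-3],"rot": [0,0,8],"gripper": 0},
  {"offset": [-5,7,-4.2],"rot": [0,0,16],"gripper": 0},
  {"offset": [-7,10.5,-4.2],"rot": [0,0,24],"gripper": 0},
  {"offset": [-9,13.5,-4.2],"rot": [0,0,32],"gripper": 0},
  {"offset": [-7.2,17,-4.2],"rot": [0,0,40],"gripper": 0},
  {"offset": [-5.5,20.5,-4.2],"rot": [0,0,48],"gripper": 0},
  {"offset": [-3.7,24.5,-4.2],"rot": [0,0,56],"gripper": 0},
  {"offset": [-1.8,28.5,-4.2],"rot": [0,0,64],"gripper": 0},
])

```text
time_s: 6.35
position: [0.4265, -0.2184, 0.3972]
tcp_rot: [[0.14, -0.99, -0.002], [-0.99, -0.14, 0.0], [-0.0, 0.001, -1.0]]
force: [0.9, 0.4, 0.4]
opening: 0.998
```

```bash
python3 m2.py
```

```text
(0.4, -0.05, 0.4) off [-17.043   0.27   -0.27 ] rot [0.087 0.009 9.741]
(0.432, -0.275, 0.4) off [ 5.684  0.248 -0.276] rot [0.087 0.009 9.741]
(0.432, -0.275, 0.243) off [ 5.688  0.225 15.424] rot [0.087 0.009 9.741]
```

Request:
arm_command([
  {"offset": [3,0.1,0],"rot": [0,0,5],"gripper": 0},
  {"offset": [5.7,0.2,2],"rot": [0,0,9.7],"gripper": 0},
  {"offset": [5.7,0.2,6],"rot": [0,0,9.7],"gripper": 0},
  {"offset": [5.7,0.2,10],"rot": [0,0,9.7],"gripper": 0},
  {"offset": [5.7,0.2,13],"rot": [0,0,9.7],"gripper": 0},
  {"offset": [5.7,0.2,15.4],"rot": [0,0,9.7],"gripper": 0},
  {"offset": [5.7,0.2,15.4],"rot": [0,0,9.7],"gripper": 0},
])

```text
time_s: 7.05
position: [0.4312, -0.2718, 0.2401]
tcp_rot: [[-0.023, -1.0, -0.007], [-1.0, 0.023, 0.006], [-0.006, 0.008, -1.0]]
force: [-0.6, 0.9, 0.5]
opening: 1.002
```

```bash
python3 m2.py|tail -1; python3 - <<'E'
from h import *
for n in('scene','side'):
    d=cap(n);im=cv2.cvtColor(np.asarray(d['frame']),cv2.COLOR_RGB2BGR)
    c=im[140:265,170:310] if n=='scene' else im[175:300,240:380]
    c=cv2.resize(c,None,fx=2.8*1,fy=2.8,interpolation=cv2.INTER_CUBIC)
    I=c if n=='scene' else np.hstack([I,c])
cv2.imwrite('pics/p4.png',I)
E
```

```text
(0.432, -0.275, 0.243) off [ 0.314 -0.09  -0.293] rot [0.438 0.35  0.363]
```

View pics/p4.png

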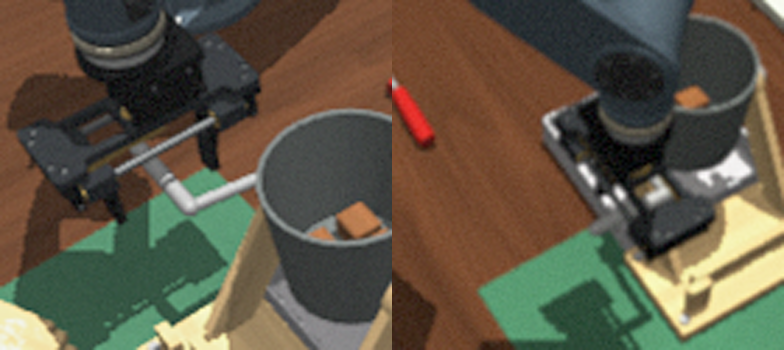

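The bar lies between the open fingers, near (150,165) in the left panel. Close on it.

Request:
arm_command([
  {"offset": [0.2,0,-0.1],"rot": [0,0,0],"gripper": 0.5},
  {"offset": [0.2,0,-0.1],"rot": [0,0,0],"gripper": 1},
  {"offset": [0.2,0,-0.1],"rot": [0,0,0],"gripper": 1},
  {"offset": [0.2,0,-0.1],"rot": [0,0,0],"gripper": 1},
  {"offset": [0.2,0,-0.1],"rot": [0,0,0],"gripper": 1},
  {"offset": [0.2,0,-0.1],"rot": [0,0,0],"gripper": 1},
  {"offset": [0.2,0,-0.1],"rot": [0,0,0],"gripper": 1},
])

```text
time_s: 7.85
position: [0.433, -0.2752, 0.2453]
tcp_rot: [[-0.024, -1.0, 0.0], [-1.0, 0.024, -0.0], [0.0, -0.0, -1.0]]
force: [-0.2, -0.3, -0.4]
opening: 0.448
```

```bash
cat > arc.py <<'E'
from h import *
import sys
np.set_printoptions(precision=2,suppress=True)
s=bot.read_state();R=np.array(s['tcp_rot']);p=np.array(s['position'])
print(p,s['opening'],s['force'],s['joint_positions'])
ys=np.array([.9996,-.029,0]);xs=np.array([-.029,-.9996,0]);O=np.array([.586,-.182,.175])
g=p+R[:,2]*.051
r=g-O;print('stand xz',r@xs,r[2],'y',r@ys,'q',1.4+np.arctan2(-(r@xs),r[2]),'rad',np.hypot(r@xs,r[2]))
H=lambda q:-xs*.1*np.sin(q-1.4)+np.array([0,0,.1*np.cos(q-1.4)])
q0=float(sys.argv[1])
for q in map(float,sys.argv[2:]): print(q,R.T@(H(q)-H(q0))*100)
E
python3 arc.py 0 .15 .3 .45 .6 .75 .9 1.05 1.2
```

```text
[ 0.43 -0.28  0.25] 0.447739378397892 [-0.19 -0.29 -0.36] [-44.93  25.47 100.86  -0.    53.67  46.46]
stand xz 0.09757363229931477 0.019302486860111046 y -0.15028358347688356 q 0.024506847674385046 rad 0.09946456514290224
0.15 [-0.36 -0.   -1.45]
0.3 [-0.94 -0.   -2.84]
0.45 [-1.72 -0.01 -4.12]
0.6 [-2.68 -0.01 -5.27]
0.75 [-3.8  -0.02 -6.26]
0.9 [-5.06 -0.02 -7.08]
1.05 [-6.43 -0.03 -7.69]
1.2 [-7.87 -0.04 -8.1 ]
```

Request:
arm_command([
  {"offset": [0,0,0],"rot": [0,0,0],"gripper": 1},
  {"offset": [0,0,0],"rot": [0,0,0],"gripper": 1},
  {"offset": [0,0,0],"rot": [0,0,0],"gripper": 1},
  {"offset": [0,0,0],"rot": [0,0,0],"gripper": 1},
  {"offset": [0,0,0],"rot": [0,0,0],"gripper": 1},
  {"offset": [0,0,0],"rot": [0,0,0],"gripper": 1},
  {"offset": [0,0,0],"rot": [0,0,0],"gripper": 1},
])

```text
time_s: 8.55
position: [0.433, -0.2719, 0.245]
tcp_rot: [[-0.026, -1.0, -0.0], [-1.0, 0.026, 0.007], [-0.007, 0.0, -1.0]]
force: [2.9, 9.4, 4.0]
opening: 0.176
```

Request:
arm_command([
  {"offset": [-0.4,0,-1.0],"rot": [0,0,0],"gripper": 1},
  {"offset": [-0.8,0,-1.9],"rot": [0,0,0],"gripper": 1},
  {"offset": [-1.25,0,-2.85],"rot": [0,0,0],"gripper": 1},
  {"offset": [-1.75,0,-3.7],"rot": [0,0,0],"gripper": 1},
  {"offset": [-2.3,0,-4.5],"rot": [0,0,0],"gripper": 1},
  {"offset": [-3,0,-5.25],"rot": [0,0,0],"gripper": 1},
  {"offset": [-3.7,0,-5.95],"rot": [0,0,0],"gripper": 1},
  {"offset": [-4.5,0,-6.55],"rot": [0,0,0],"gripper": 1},
])

```text
time_s: 9.35
position: [0.4342, -0.2328, 0.313]
tcp_rot: [[-0.023, -1.0, 0.001], [-1.0, 0.023, -0.009], [0.009, -0.001, -1.0]]
force: [-3.3, -9.5, 2.1]
opening: 0.176
```

```bash
sed -i 's/-.182,.175/-.179,.175/' arc.py; python3 arc.py .8 .9 1 1.1 1.2 1.3 1.4 1.5 1.6
```

```text
[ 0.43 -0.23  0.31] 0.17573509354724187 [-3.3  -9.48  2.12] [-41.06  18.37  99.39  -0.38  61.87  50.46]
stand xz 0.058617467983118676 0.08704143795571412 y -0.15015626024966494 q 0.8073205843028369 rad 0.10493912270526361
0.9 [-0.85 -0.01 -0.53]
1.0 [-1.74 -0.01 -0.97]
1.1 [-2.68 -0.02 -1.32]
1.2 [-3.65 -0.02 -1.58]
1.3 [-4.63 -0.03 -1.74]
1.4 [-5.63 -0.03 -1.79]
1.5 [-6.63 -0.04 -1.75]
1.6 [-7.62 -0.04 -1.61]
```

Request:
arm_command([
  {"offset": [-0.9,0,-0.4],"rot": [0,0,0],"gripper": 1},
  {"offset": [-1.8,0,-0.7],"rot": [0,0,0],"gripper": 1},
  {"offset": [-2.7,0,-1.0],"rot": [0,0,0],"gripper": 1},
  {"offset": [-3.7,0,-1.2],"rot": [0,0,0],"gripper": 1},
  {"offset": [-4.7,0,-1.4],"rot": [0,0,0],"gripper": 1},
  {"offset": [-5.7,0,-1.4],"rot": [0,0,0],"gripper": 1},
  {"offset": [-6.7,0,-1.4],"rot": [0,0,0],"gripper": 1},
  {"offset": [-7.7,0,-1.3],"rot": [0,0,0],"gripper": 1},
])

```text
time_s: 10.15
position: [0.4368, -0.1551, 0.3271]
tcp_rot: [[-0.024, -1.0, 0.005], [-1.0, 0.024, -0.008], [0.008, -0.005, -1.0]]
force: [-0.3, -4.6, 2.8]
opening: 0.17
```

```bash
python3 arc.py 1.6 1.7 1.8 1.9 2 2.1 2.2 2.3 2.4 2.5 2.6 2.7
```

```text
[ 0.44 -0.16  0.33] 0.16967195110373617 [-0.31 -4.64  2.8 ] [-33.28  14.9  102.11  -0.26  62.52  58.2 ]
stand xz -0.019171335946045615 0.101102567622391 y -0.14959129641144217 q 1.5873977109292283 rad 0.10290417533704008
1.7 [-0.97 -0.    0.24]
1.8 [-1.91 -0.01  0.58]
1.9 [-2.82 -0.01  1.  ]
2.0 [-3.67 -0.01  1.52]
2.1 [-4.47 -0.01  2.12]
2.2 [-5.21 -0.01  2.79]
2.3 [-5.87 -0.01  3.54]
2.4 [-6.46 -0.01  4.35]
2.5 [-6.97 -0.01  5.21]
2.6 [-7.38 -0.01  6.12]
2.7 [-7.7  -0.01  7.07]
```

Request:
arm_command([
  {"offset": [-1.0,0,0.3],"rot": [0,0,0],"gripper": 1},
  {"offset": [-2.0,0,0.7],"rot": [0,0,0],"gripper": 1},
  {"offset": [-2.9,0,1.1],"rot": [0,0,0],"gripper": 1},
  {"offset": [-3.7,0,1.7],"rot": [0,0,0],"gripper": 1},
  {"offset": [-4.5,0,2.3],"rot": [0,0,0],"gripper": 1},
  {"offset": [-5.3,0,3.0],"rot": [0,0,0],"gripper": 1},
  {"offset": [-5.9,0,3.8],"rot": [0,0,0],"gripper": 1},
  {"offset": [-6.5,0,4.6],"rot": [0,0,0],"gripper": 1},
])

```text
time_s: 10.95
position: [0.4392, -0.0885, 0.278]
tcp_rot: [[-0.024, -1.0, 0.005], [-1.0, 0.024, -0.002], [0.002, -0.005, -1.0]]
force: [4.1, -6.4, 2.3]
opening: 0.172
```

```bash
python3 arc.py 2.4 2.5 2.6 2.65 2.7
```

```text
[ 0.44 -0.09  0.28] 0.17184649620750442 [ 4.09 -6.36  2.3 ] [-25.74  17.83 107.64   0.01  54.24  65.65]
stand xz -0.08610543732141475 0.051982114869049356 y -0.14916927809478517 q 2.4276584456099757 rad 0.1005797524483488
2.5 [-0.5   0.    0.87]
2.6 [-0.91  0.    1.78]
2.65 [-1.08  0.01  2.25]
2.7 [-1.23  0.01  2.73]
```

Request:
arm_command([
  {"offset": [-0.4,0,0.8],"rot": [0,0,0],"gripper": 1},
  {"offset": [-0.75,0,1.6],"rot": [0,0,0],"gripper": 1},
  {"offset": [-0.9,0,2.1],"rot": [0,0,0],"gripper": 1},
  {"offset": [-1.0,0,2.5],"rot": [0,0,0],"gripper": 1},
  {"offset": [-1.0,0,2.7],"rot": [0,0,0],"gripper": 1},
  {"offset": [-1.0,0,2.7],"rot": [0,0,0],"gripper": 1},
  {"offset": [-1.0,0,2.7],"rot": [0,0,0],"gripper": 1},
])

```text
time_s: 11.65
position: [0.4394, -0.078, 0.2527]
tcp_rot: [[-0.025, -1.0, 0.005], [-1.0, 0.025, -0.0], [0.0, -0.005, -1.0]]
force: [1.1, 0.2, 21.6]
opening: 0.169
```

```bash
python3 arc.py 2.65 2.5; python3 - <<'E'
from h import *
for n in('scene','side'):
    d=cap(n);im=cv2.cvtColor(np.asarray(d['frame']),cv2.COLOR_RGB2BGR)
    c=im[160:300,230:390] if n=='scene' else im[160:300,260:420]
    c=cv2.resize(c,None,fx=2.5,fy=2.5,interpolation=cv2.INTER_CUBIC)
    I=c if n=='scene' else np.hstack([I,c])
cv2.imwrite('pics/p5.png',I)
E
```

```text
[ 0.44 -0.08  0.25] 0.16933821673542962 [ 1.1   0.16 21.64] [-24.53  20.13 109.52   0.13  50.09  66.83]
stand xz -0.0966561503146272 0.026711047097893265 y -0.14917472198707682 q 2.701174312306464 rad 0.1002790677594765
2.5 [ 0.58 -0.   -1.38]
```

View pics/p5.png

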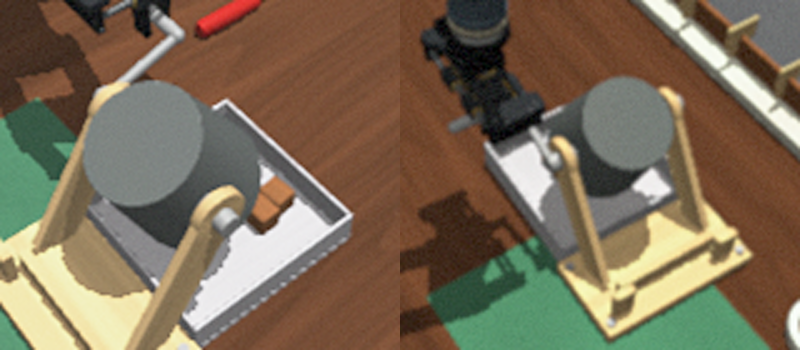

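Stop reached (21.6 N). Two blocks are visible in the tray at (268,205), left panel; the rest are hidden by the drum. Turn back.

```bash
python3 arc.py 2.65 2.53 2.4 2.27 2.14 2.01 1.88 1.75 1.62; python3 arc.py 1.62 1.49 1.36 1.23 1.1 .97 .84 .71 .58|tail -8;python3 arc.py .58 .46 .34 .22 .11 0 -.05|tail -6
```

```text
[ 0.44 -0.08  0.25] 0.17132318202646926 [ 1.47 -0.53 20.18] [-24.53  20.13 109.53   0.13  50.09  66.83]
stand xz -0.09664536077610031 0.026687397534452484 y -0.1491944713773342 q 2.7013730026560356 rad 0.10026237054201585
2.53 [ 0.45 -0.   -1.11]
2.4 [ 1.08 -0.01 -2.25]
2.27 [ 1.85 -0.01 -3.29]
2.14 [ 2.75 -0.01 -4.23]
2.01 [ 3.76 -0.01 -5.04]
1.88 [ 4.87 -0.01 -5.72]
1.75 [ 6.06 -0.01 -6.24]
1.62 [ 7.31 -0.   -6.61]
1.49 [ 1.28  0.   -0.2 ]
1.36 [ 2.58  0.01 -0.23]
1.23 [ 3.87  0.01 -0.1 ]
1.1 [5.14 0.02 0.21]
0.97 [6.35 0.03 0.67]
0.84 [7.49 0.03 1.29]
0.71 [8.55 0.04 2.05]
0.58 [9.49 0.05 2.94]
0.46 [0.76 0.01 0.92]
0.34 [1.41 0.01 1.93]
0.22 [1.93 0.02 3.01]
0.11 [2.3  0.03 4.05]
0.0 [2.54 0.03 5.12]
-0.05 [2.62 0.04 5.62]
```

Request:
arm_command([
  {"offset": [0.4,0,-1.1],"rot": [0,0,0],"gripper": 1},
  {"offset": [1.1,0,-2.25],"rot": [0,0,0],"gripper": 1},
  {"offset": [1.85,0,-3.3],"rot": [0,0,0],"gripper": 1},
  {"offset": [2.75,0,-4.2],"rot": [0,0,0],"gripper": 1},
  {"offset": [3.75,0,-5.1],"rot": [0,0,0],"gripper": 1},
  {"offset": [4.9,0,-5.8],"rot": [0,0,0],"gripper": 1},
  {"offset": [6.1,0,-6.4],"rot": [0,0,0],"gripper": 1},
  {"offset": [7.3,0,-6.9],"rot": [0,0,0],"gripper": 1},
])

```text
time_s: 12.55
position: [0.4359, -0.1489, 0.3169]
tcp_rot: [[-0.027, -1.0, -0.001], [-1.0, 0.027, 0.009], [-0.009, 0.002, -1.0]]
force: [9.2, 1.4, -17.8]
opening: 0.168
```

Request:
arm_command([
  {"offset": [1.3,0,-0.2],"rot": [0,0,0],"gripper": 1},
  {"offset": [2.6,0,-0.2],"rot": [0,0,0],"gripper": 1},
  {"offset": [3.9,0,-0.1],"rot": [0,0,0],"gripper": 1},
  {"offset": [5.1,0,0.2],"rot": [0,0,0],"gripper": 1},
  {"offset": [6.3,0,0.7],"rot": [0,0,0],"gripper": 1},
  {"offset": [7.5,0,1.3],"rot": [0,0,0],"gripper": 1},
  {"offset": [8.5,0,2.0],"rot": [0,0,0],"gripper": 1},
  {"offset": [9.5,0,2.9],"rot": [0,0,0],"gripper": 1},
])

```text
time_s: 13.35
position: [0.432, -0.2417, 0.2883]
tcp_rot: [[-0.026, -1.0, -0.006], [-1.0, 0.026, 0.013], [-0.013, 0.006, -1.0]]
force: [0.1, 4.7, 2.7]
opening: 0.158
```

```bash
python3 arc.py .58 0
```

```text
[ 0.43 -0.24  0.29] 0.15804571197876535 [0.13 4.7  2.75] [-42.35  20.78 100.31   0.37  59.64  48.94]
stand xz 0.06651543995910553 0.06225835761565271 y -0.15244466137016965 q 0.5815552648226107 rad 0.0911065686213232
0.0 [ 2.61 -0.02  5.09]
```

Request:
arm_command([
  {"offset": [0.9,0,0.9],"rot": [0,0,0],"gripper": 1},
  {"offset": [1.6,0,1.9],"rot": [0,0,0],"gripper": 1},
  {"offset": [2.2,0,2.9],"rot": [0,0,0],"gripper": 1},
  {"offset": [2.6,0,3.8],"rot": [0,0,0],"gripper": 1},
  {"offset": [2.8,0,4.6],"rot": [0,0,0],"gripper": 1},
  {"offset": [2.8,0,4.9],"rot": [0,0,0],"gripper": 1},
  {"offset": [2.8,0,4.9],"rot": [0,0,0],"gripper": 1},
])

```text
time_s: 14.05
position: [0.4307, -0.2703, 0.2394]
tcp_rot: [[-0.025, -1.0, -0.007], [-1.0, 0.025, 0.01], [-0.01, 0.007, -1.0]]
force: [-1.6, 4.7, -0.8]
opening: 0.154
```

```bash
python3 arc.py 0 0
```

```text
[ 0.43 -0.27  0.24] 0.15373897962296051 [-1.59  4.73 -0.76] [-44.78  25.87 101.44   0.16  53.39  46.57]
stand xz 0.0952459002844238 0.013379749661956486 y -0.15297352046455787 q -0.031233704350275504 rad 0.09618107517597745
0.0 [0. 0. 0.]
```

Request:
arm_command([
  {"offset": [0.1,0,0.4],"rot": [0,0,0],"gripper": 1},
  {"offset": [0.1,0,0.8],"rot": [0,0,0],"gripper": 1},
  {"offset": [0.1,0,0.8],"rot": [0,0,0],"gripper": 1},
])

```text
time_s: 14.35
position: [0.4306, -0.2717, 0.232]
tcp_rot: [[-0.025, -1.0, -0.007], [-1.0, 0.025, 0.008], [-0.008, 0.007, -1.0]]
force: [-2.6, 3.9, 0.3]
opening: 0.153
```

```bash
python3 - <<'E'
from h import *
for n in('scene','side'):
    d=cap(n);im=cv2.cvtColor(np.asarray(d['frame']),cv2.COLOR_RGB2BGR)
    c=im[160:300,210:370] if n=='scene' else im[160:300,260:420]
    c=cv2.resize(c,None,fx=2.5,fy=2.5,interpolation=cv2.INTER_CUBIC)
    I=c if n=='scene' else np.hstack([I,c])
cv2.imwrite('pics/p6.png',I)
E
```

```text
(no output)
```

View pics/p6.png

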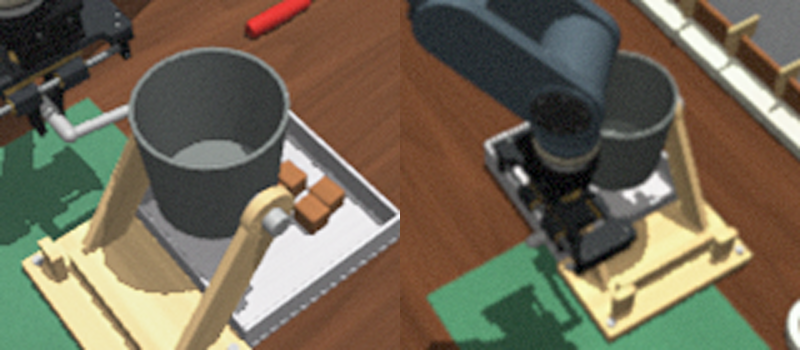

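Drum is empty and about upright; three blocks visible at (310,195) in the left panel, the fourth is hidden by the drum. I'll compare the drum numerically with the pre-tip picture.

```bash
cat > cmp.py <<'E'
from h import *
a=cv2.imread('pics/scene2.png',0).astype(np.float32);d=cap('scene');b=cv2.cvtColor(np.asarray(d['frame']),cv2.COLOR_RGB2GRAY).astype(np.float32)
for n,(v0,v1,u0,u1) in dict(corner=(205,220,230,262),rimL=(178,215,256,285),rimR=(178,215,300,330),stand=(260,320,225,305)).items():
    A,B=a[v0:v1,u0:u1],b[v0:v1,u0:u1]
    print(n,'shift',cv2.phaseCorrelate(A,B,cv2.createHanningWindow(A.shape[::-1],cv2.CV_32F)),'diff',abs(A-B).mean())
def p(q,rr=.08):
    ys=np.array([.9996,-.029,0]);xs=np.array([-.029,-.9996,0]);O=np.array([.586,-.18,.175])
    return proj(d,O-ys*.11-xs*.1*np.sin(q-1.4)+[0,0,.1*np.cos(q-1.4)]),proj(d,O-xs*.08*np.sin(q)+[0,0,.08*np.cos(q)])
print('px per .1 rad corner,rim:',p(.1)[0]-p(0)[0],p(.1)[1]-p(0)[1])
E
python3 cmp.py
```

```text
corner shift ((-0.23323983220372924, 0.4919881020291612), 0.9837595894932747) diff 0.824886
rimL shift ((-0.17085987687529425, 0.00496418737871096), 0.9433839213848114) diff 8.932338
rimR shift ((0.13151072595644386, 0.0997267429128712), 0.9074012128512065) diff 3.2261262
stand shift ((-0.009990226304061878, -0.01724855453114671), 0.9792114690939585) diff 0.62275034
px per .1 rad corner,rim: [ 0.11637499 -3.00454984] [ 2.81878537 -1.563351  ]
```

Request:
arm_command([
  {"offset": [0,0,0],"rot": [0,0,0],"gripper": 0},
  {"offset": [0,0,0],"rot": [0,0,0],"gripper": 0},
  {"offset": [0,0,0],"rot": [0,0,0],"gripper": 0},
  {"offset": [0,0,0],"rot": [0,0,0],"gripper": 0},
  {"offset": [0,0,0],"rot": [0,0,0],"gripper": 0},
  {"offset": [0,0,0],"rot": [0,0,0],"gripper": 0},
  {"offset": [0,0,0],"rot": [0,0,0],"gripper": 0},
])

```text
time_s: 15.2
position: [0.433, -0.2753, 0.2338]
tcp_rot: [[-0.025, -1.0, 0.0], [-1.0, 0.025, -0.0], [0.0, -0.0, -1.0]]
force: [-0.4, -0.2, 0.0]
opening: 0.709
```

Request:
arm_command([
  {"offset": [0,0,-1],"rot": [0,0,0],"gripper": 0},
  {"offset": [0,0,-4],"rot": [0,0,0],"gripper": 0},
  {"offset": [0,0,-8],"rot": [0,0,0],"gripper": 0},
  {"offset": [0,0,-12],"rot": [0,0,0],"gripper": 0},
  {"offset": [2,0,-16],"rot": [0,0,0],"gripper": 0},
  {"offset": [6,2,-16],"rot": [0,0,0],"gripper": 0},
  {"offset": [10,4,-16],"rot": [0,0,0],"gripper": 0},
  {"offset": [14,6,-16],"rot": [0,0,0],"gripper": 0},
])

```text
time_s: 16.0
position: [0.3689, -0.4147, 0.3954]
tcp_rot: [[-0.023, -1.0, 0.001], [-1.0, 0.023, -0.002], [0.002, -0.001, -1.0]]
force: [0.9, -0.7, 0.2]
opening: 1.003
```

Request:
arm_command([
  {"offset": [4,2,0],"rot": [0,0,0],"gripper": 0},
  {"offset": [8,4,0],"rot": [0,0,0],"gripper": 0},
  {"offset": [12,6,0],"rot": [0,0,0],"gripper": 0},
  {"offset": [16,8,0],"rot": [0,0,0],"gripper": 0},
  {"offset": [20,11,0],"rot": [0,0,0],"gripper": 0},
])

```text
time_s: 16.5
position: [0.2544, -0.6122, 0.3946]
tcp_rot: [[-0.023, -1.0, 0.001], [-1.0, 0.023, -0.001], [0.001, -0.001, -1.0]]
force: [1.0, -0.7, 0.6]
opening: 1.003
```

```bash
python3 cmp.py; python3 - <<'E'
from h import *
for n in('scene','side'):
    d=cap(n);im=cv2.cvtColor(np.asarray(d['frame']),cv2.COLOR_RGB2BGR)
    c=im[160:330,210:400] if n=='scene' else im[160:330,250:440]
    c=cv2.resize(c,None,fx=2.1,fy=2.1,interpolation=cv2.INTER_CUBIC)
    I=c if n=='scene' else np.hstack([I,c])
cv2.imwrite('pics/p7.png',I)
E
```

```text
corner shift ((-0.14986995553451266, 0.04502202151880663), 1.1428538834055264) diff 0.7565344
rimL shift ((-0.19436239277189316, -0.00035531934124222175), 0.9604889512062073) diff 9.462554
rimR shift ((0.03763914111160638, 0.1635827785418229), 0.9068502875169119) diff 3.2612612
stand shift ((-0.024641133650476377, -0.030291913981326246), 0.979447547197342) diff 0.63632464
px per .1 rad corner,rim: [ 0.11637499 -3.00454984] [ 2.81878537 -1.563351  ]
```

View pics/p7.png

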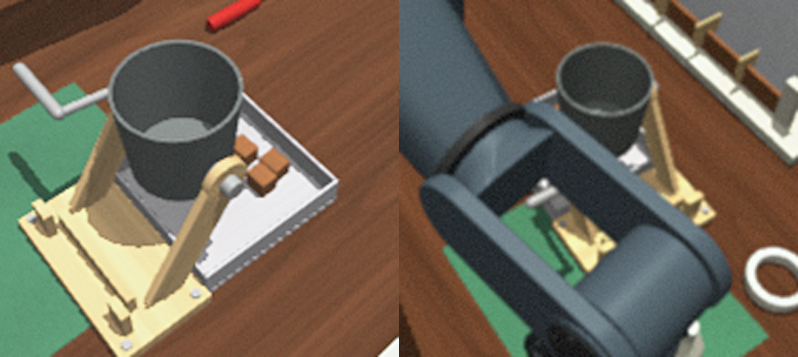

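Drum matches its upright picture within a fraction of a pixel and is empty, and the glue stands at (693,338) in the right panel. The arm hides the fourth block's likely place, so move to the other side to look with the wrist camera.

Request:
arm_command([
  {"offset": [-4.7,-1.5,-1],"rot": [0,0,0],"gripper": 0},
  {"offset": [-9.4,-3,-1],"rot": [0,0,0],"gripper": 0},
  {"offset": [-14.1,-4.5,-1],"rot": [0,0,0],"gripper": 0},
  {"offset": [-18.8,-6,-1],"rot": [0,0,0],"gripper": 0},
  {"offset": [-23.5,-7.5,-1],"rot": [0,0,0],"gripper": 0},
  {"offset": [-28.2,-9,-1],"rot": [0,0,0],"gripper": 0},
  {"offset": [-32.9,-10.5,-1],"rot": [0,0,0],"gripper": 0},
  {"offset": [-37.6,-12,-1],"rot": [0,0,0],"gripper": 0},
])

```text
time_s: 17.45
position: [0.384, -0.2345, 0.4045]
tcp_rot: [[-0.024, -1.0, 0.001], [-1.0, 0.024, 0.0], [-0.0, -0.001, -1.0]]
force: [1.0, 0.4, -0.7]
opening: 1.005
```

Request:
arm_command([
  {"offset": [-4.7,-1.5,0],"rot": [0,0,0],"gripper": 0},
  {"offset": [-9.4,-3,0],"rot": [0,0,0],"gripper": 0},
  {"offset": [-14.1,-4.5,0],"rot": [0,0,0],"gripper": 0},
  {"offset": [-18.8,-6,0],"rot": [0,0,0],"gripper": 0},
  {"offset": [-23.5,-7.5,0],"rot": [0,0,0],"gripper": 0},
  {"offset": [-28.2,-9,0],"rot": [0,0,0],"gripper": 0},
  {"offset": [-32.9,-10.5,0],"rot": [0,0,0],"gripper": 0},
  {"offset": [-37.6,-12,0],"rot": [0,0,0],"gripper": 0},
])

```text
time_s: 18.25
position: [0.512, 0.1382, 0.4046]
tcp_rot: [[-0.023, -1.0, 0.001], [-1.0, 0.023, 0.0], [-0.0, -0.001, -1.0]]
force: [0.5, -0.4, 0.1]
opening: 0.999
```

```bash
cat > blk.py <<'E'
from h import *
np.set_printoptions(precision=3,suppress=True)
for n in('scene','side','wrist'):
    d=cap(n,n+'9.png');h=cv2.cvtColor(np.asarray(d['frame']),cv2.COLOR_RGB2HSV)
    m=cv2.inRange(h,(5,110,90),(16,255,255))
    k,_,st,c=cv2.connectedComponentsWithStats(m)
    print(n,ray(d,320,200)[0],'tray px',[proj(d,p).round() for p in((.47,-.008,.045),(.697,-.015,.045),(.475,-.235,.045),(.69,-.235,.045))])
    for i in range(1,k):
        if st[i,4]>25:
            p=onz(d,*c[i],.02)
            if .4<p[0]<.75 and -.45<p[1]<.2: print('  ',c[i],st[i,4],p)
E
python3 blk.py
```

```text
scene [ 1.05  -0.505  0.906] tray px [array([318., 198.]), array([370., 246.]), array([257., 239.]), array([307., 292.])]
   [292.388 227.359] 81206 [ 0.492 -0.126  0.02 ]
   [325.741 230.082] 85 [ 0.563 -0.059  0.02 ]
   [337.51  239.965] 200 [ 0.612 -0.057  0.02 ]
side [ 0.049 -0.786  1.142] tray px [array([291., 218.]), array([342., 195.]), array([327., 262.]), array([376., 234.])]
wrist [0.58  0.139 0.497] tray px [array([406., 192.]), array([420.,  38.]), array([546., 187.]), array([574.,  40.])]
   [442.31   98.161] 828 [ 0.616 -0.065  0.02 ]
   [450.104 130.399] 742 [ 0.566 -0.082  0.02 ]
   [344.789 196.789] 90 [0.457 0.088 0.02 ]
```

```bash
python3 - <<'E'
from h import *
w=cv2.resize(cv2.imread('pics/wrist9.png')[10:210,390:590],(480,480),interpolation=cv2.INTER_CUBIC)
s=cv2.imread('pics/scene9.png')[80:350,120:430]
s=cv2.copyMakeBorder(s,0,480-270,0,0,cv2.BORDER_CONSTANT)
s[280:480,:300]=cv2.imread('pics/side9.png')[160:360,210:510]
cv2.imwrite('pics/p8.png',np.hstack([w,s]))
E
```

```text
(no output)
```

View pics/p8.png

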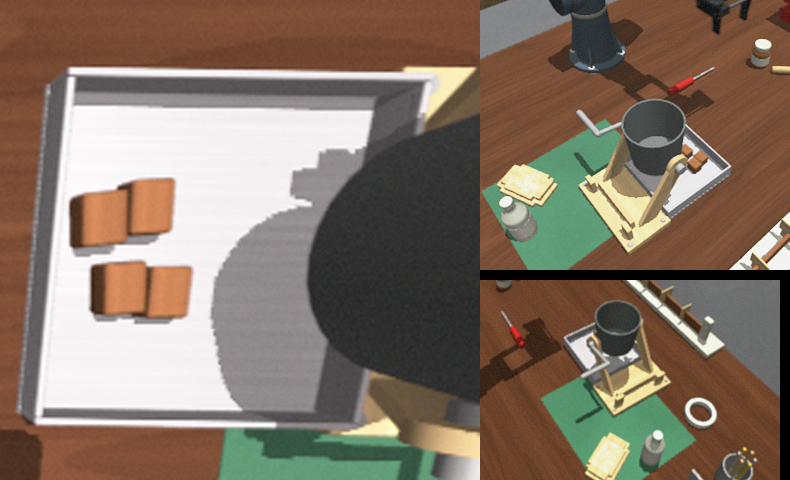

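All four blocks are in the tray, in two pairs at (122,213) and (140,290). The tray is flat against the foot, the drum is upright and empty, and the glue (518,218) and jar (762,53) are standing.

```bash
python3 -c "
from rig import bot,ticket
print(bot.read_state()['time_s'],ticket.hand_in())"
```

```text
the job is handed in; nothing more can be done
18.4 None
```

The job is done and handed in at 18.4 s on the robot's clock, well under the 72 s limit.

**What I did:** I pushed the tray with two open fingers until it met the stand's foot, where the push force rose to about 20 N. I then gripped the crank handle and tipped the drum over the top to its far stop, with about 21 N showing at the stop. I turned the drum back, let go and moved clear.

**Last checks:**
- **Blocks:** the wrist camera shows all four in the tray.
- **Drum:** it is empty. The crank corner and rim are within about 0.2 px of the picture taken before tipping, so it is upright to roughly 0.01 rad.
- **Tray:** it lies flat against the foot.
- **Bystanders:** the glue bottle and jar are both standing.

**What disagreed:**
- **Handle slip:** the handle slid about 1 cm in the grip on the way back. The final downward push showed no clear force against the upright stop, so "fully upright" rests on the picture comparison. The pixel difference at the left side of the rim was larger (about 9 grey levels). I put that down to shadows and to the tray and blocks having changed; I did not check it.
- **Tray contact:** I judged that it is against the foot from the push force and by eye, and did not measure the gap.

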